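# Clear the jammed hoop turntable and spin it to check it runs free

### The job

A bamboo offcut has dropped into the chip slot of the hoop trimming machine and jams its three-armed turntable. Draw the offcut out and leave it lying in the blue scrap tray, then give the turntable a brisk push by hand so that it coasts on by itself for at least half a turn, which shows that nothing rubs, and let it come to a stop. Do not touch the blue trimming head above it, and leave the steamer basket, mallet and rivet cup where they are.

Things in the scene. Friction and masses are not known exactly. Their poses are not given: they have to be found in the camera images.
- machine: Grey bench machine, fixed. Origin: on the turntable's axis, at table height; z up, -x is its front (roughly towards the robot). Deck: block 270 (x from -110 to +160) by 240 (y) mm, top 50 mm above the table. At the back a column 40 by 50 mm, 330 mm high, centred at x = +138, carries an overarm 44 mm wide, 302 to 342 mm above the table, reaching forward to x = -10.
- slot (a point): Mouth of the chip slot, centre, in the deck's top 50 mm above the table, 70 mm in front of the turntable's axis (machine -x): an opening 25 (x) by 15 (y) mm, 30 mm deep. Its axes are the machine's.
- head: Trimming head on the turntable's axis, fixed: blue cylinder of 43 mm radius, 210 to 310 mm above the table, with a steel nose of 20 mm radius below it down to 190 mm. Origin: centre of the nose's underside. It leaves no room for an upright gripper over the offcut: lean the gripper about 35 degrees, its body towards the machine's front.
- rotor (a joint): Angle of the turntable (rad), anticlockwise from above, no end stops; at 0 two of its three arms stand 60 degrees left and right of the front (-x) and the third points straight back. It starts within 0.4 of 0. It weighs about 0.6 kg on a low-friction bearing: pushed and let go it coasts and runs down in some 4 to 10 s (the next arm follows, so take the hand away at once). While the offcut stands in the slot the arms strike it.
- rotor_hub (a point): Centre of the top of the turntable's hub, on the axis, 90 mm above the table. Hub: 26 mm radius, 60 to 90 mm above the table. Three flat aluminium arms, 120 degrees apart, 18 mm wide, run out to 109 mm radius, 61 to 76 mm above the table.
- pin0 (a point): Centre of the top of the upright red pin of one arm of the turntable: 14 mm diameter, 100 mm from the axis, standing 26 mm above the arm (75 to 101 mm above the table). At rotor angle 0 it stands 60 degrees anticlockwise (seen from above) of the front direction, on the machine's -y side.
- pin1 (a point): Centre of the top of the upright red pin of one arm of the turntable: 14 mm diameter, 100 mm from the axis, standing 26 mm above the arm (75 to 101 mm above the table). 120 degrees anticlockwise after pin0 (at rotor angle 0: straight back).
- pin2 (a point): Centre of the top of the upright red pin of one arm of the turntable: 14 mm diameter, 100 mm from the axis, standing 26 mm above the arm (75 to 101 mm above the table). At rotor angle 0 it stands 60 degrees clockwise of the front direction, on the machine's +y side.
- offcut: Straw-coloured bamboo offcut, a bar 22 (x) by 12 (y) by 115 mm (z), 30 g, loose. It stands upright in the chip slot, its foot 20 mm above the table and its top 135 mm above it, with a little play; its thin way (y) runs across the machine's front-to-back line. Origin: centre of its foot; z along its length.
- offcut_mid (a point): Centre of the offcut.
- offcut_top (a point): Centre of the offcut's upper end face.
- tray: Blue open scrap tray, fixed, outside 170 (x) by 220 (y) by 40 mm high, walls and floor 5 mm thick. Origin: centre of its underside. It stands left or right of the machine.
- steamer: Round bamboo steamer basket, 160 mm diameter, 55 mm high, loose bystander on the other side of the machine than the tray. Origin: centre of its underside.
- mallet: Wooden mallet standing on its head, handle up: head 68 mm diameter, 75 mm high, handle 22 mm thick, 160 mm high in all; loose bystander. Origin: centre of its underside.
- rivet_cup: Steel cup, 68 mm diameter, 80 mm high, loose bystander. Origin: centre of its underside.

How it is judged (in metres and radians):
On the way, in this order (a step that is already met when the one before it is completed fails the run):
1. the offcut lies released in the scrap tray (x of offcut_mid in the frame of tray between -0.08 and 0.08 m and y of offcut_mid in the frame of tray between -0.105 and 0.105 m and z of offcut_mid in the frame of tray below 0.045 m and contact force between the fingers and offcut below 0.1 N and linear speed of offcut below 0.03 m/s), for 0.2 s.
2. the turntable, untouched, turns on by itself faster than 0.9 rad/s (either way) for one second, as it does when it coasts for half a turn ((velocity of joint rotor above 0.9 rad/s or velocity of joint rotor below -0.9 rad/s) and contact force between anything else and rotor below 0.05 N), for 1 s.
At the end, for the whole second after the job is handed in: The offcut lies at rest in the scrap tray, let go, its centre inside the tray's walls and less than 45 mm above the tray's underside, and the turntable has come to a stop (under 0.1 rad/s) after its free spin (all of step 1 and velocity of joint rotor between -0.1 and 0.1 rad/s); the robot touches nothing.
It fails at once if the trimming head is touched with more than 2 N (contact force between anything else and head above 2 N).
It fails at once if the steamer basket is shoved more than 3 cm (distance of steamer from where it was at the start of the episode above 0.03 m).
It fails at once if the mallet is shoved more than 3 cm (distance of mallet from where it was at the start of the episode above 0.03 m).
It fails at once if the rivet cup is shoved more than 3 cm (distance of rivet_cup from where it was at the start of the episode above 0.03 m).
It also fails if it takes over 72 s, if anything falls off the work surface, if the arm or the gripper's body presses on something with over 40 N, if the wrist force passes 120 N, or if a joint passes its speed limit or range.

### The arm

A 6-joint arm with a two-finger parallel gripper is mounted at the origin on the work surface. World frame = base frame: x ahead of the robot, y to its left, z up, the work surface at z = 0. Lengths are in m, angles in degrees, forces in N, time in s.
With the tool pointing down it reaches from about 0.3 to 0.75 m from the base axis. Payload 8.5 kg.
Tool frame: the origin (TCP) lies on the centre line of the jaws, within the pads' length; the fingertips stand 22 mm ahead of it and the grasp point (between the pads) lies 3 mm ahead of it (env.tip_reach is the distance from the TCP to the fingertips, in m); y points along the fingers, z is the direction in which the jaws open and shut, and the axes are right-handed (so a half turn about y gives the same grasp; the last joint's range is limited). The gripper opens to 85 mm and grips with 20 to 120 N. Pads are 22 mm wide; open, the fingers measure 114 mm over their backs; the gripper's body (76 mm by 85 mm) begins 54 mm behind the grasp point. The pads swing forward as they close: fully open they stand 13 mm farther back than shut.
Start: joints at [-85.617, 21.807, 74.336, -0, 83.858, -12.336], TCP at [0.158, -0.527, 0.253] pointing down, gripper open.
Joint ranges: [-178.18, 178.18], [-50.72, 133.34], [12.68, 142.11], [-81.47, 261.47], [9.98, 163.14], [-165.26, 165.26]. Speed limits (degrees/s): [136.94, 136.94, 180, 180, 180, 180].

### API

Orientations are given as a 3x3 rotation matrix whose columns are the frame's x, y, z axes.
In Python, from rig import env, get_image gives the robot as it stands. The module is installed in compiled form; this text tells all that it offers.
- The arm moves only by the tool carry_out, never from a script. Its argument "targets" is a list that holds one entry, the list of rows, each a list of 7 numbers: the closure, from 0 (fully open) to 1 (shut), then the shift along the world's x, y, z in mm, then the turn, a rotation vector about the world's x, y, z in degrees. In form: [[[claw, dx, dy, dz, ax, ay, az], ...]]. A call has 1 to 20 rows; each row is the pose to reach, as a shift and turn from the pose commanded when the call began; what a row does not reach only later rows make up. A row lasts 1/12 s, in which the tool goes at most 41.7 mm and 7.16 degrees, less where a joint would pass 70% of its speed; a pose out of reach is approached as far as the arm can. A call with a gripper value outside its range is refused whole. The fingers move at their own pace and stop on an object; "squeeze" is the grip in N (left out, the last holds). Time passes only in rows, so rows that repeat a pose let the fingers close. It gives the time, the measured TCP pose, the force and the opening at its end, in the units of the state.
- env.observe(): the state, without advancing time (a new reading comes with each control period).
- get_image(name): name is "scene" or "top" or "wrist"; returns a dict with "img" (480x640x3 uint8, red, green, blue), "fx", "fy", "cx", "cy" (pixels), "rvec" (rotation vector, rad) and "tvec" (3), from world to camera coordinates, as OpenCV has them. Camera axes: x right, y down, z forward; pixel columns grow to the right and rows downward; lengths in m; the calibration is good to about 2 mm. A picture is of the moment at which its call begins. There is no depth.
- env.close_job(): hands the job in, once; it reports no verdict.
The state is a dict: "time_s": time; "q": joint angles; "qvel": joint speeds; "joint_efforts": joint torques, N m; "position": TCP position; "tool_rot": TCP orientation; "ft_force": force on the tool from outside, world axes, zero at the start; "wrist_torque": the same for the moment, N m; "grip_width": finger opening in m.
Only numpy, scipy, OpenCV 4.12 (cv2) and the standard library are available. Lean on these libraries where they do the work, as an engineer would, in place of code of your own. Each camera call takes 0.05 s, during which the arm holds its last target.

## Working session

There is one attempt and no reset: what is moved stays moved. The work goes in short steps, Python scripts to look and compute and a tool call to move; the robot and the scene stay as the last step left them, time stands still between calls to the robot, and variables do not carry over. Pictures are saved under pics/ and viewed, and the job is handed in when it is done.

Besides the shell and the picture viewer there is one more tool, called after ">>>" as name(argument=value, ...), one argument or row to a line, values as JSON. carry_out: Moves the arm, as the interface text tells. Its arguments: {"type":"object","properties":{"targets":{"type":"array"},"squeeze":{"type":"number"}},"required":["targets"]}

```bash
mkdir -p pics && python3 - <<'E'
from rig import env,get_image
import cv2,pickle
s=env.observe();print(s)
print(env.tip_reach)
d={}
for n in ["scene","top","wrist"]:
    g=get_image(n);d[n]=g
    cv2.imwrite(f"pics/a_{n}.png",g["img"][:,:,::-1]); print(n,g["fx"],g["fy"],g["cx"],g["cy"],g["rvec"],g["tvec"])
pickle.dump(d,open("a.pkl","wb"))
E
```

```text
{'time_s': 0.0, 'q': array([-8.56184815e+01,  2.18422479e+01,  7.43854092e+01, -1.13114233e-03,
        8.38591498e+01, -1.23362583e+01]), 'qvel': array([-0.02081163, -0.03413974,  0.10258605, -0.09010604,  0.03722584,
        0.02835442]), 'joint_efforts': array([ 8.31669568e-04, -4.48458874e+01, -2.31274974e+01, -1.15304128e-04,
        4.66117592e-03, -1.26463328e-05]), 'position': array([ 0.15817962, -0.52648316,  0.25269612]), 'tool_rot': array([[-9.57732700e-01, -1.35318568e-04,  2.87659620e-01],
       [-2.87659491e-01,  1.50913772e-03, -9.57731559e-01],
       [-3.04519119e-04, -9.99998852e-01, -1.48427621e-03]]), 'ft_force': array([-0.4153057 , -0.83069518,  0.49177781]), 'wrist_torque': array([-0.05483762,  0.00932901, -0.03466634]), 'grip_width': 0.08574070265063465}
0.022
scene 524.7977321030485 524.7977321030485 316.39062519017995 235.8494061159203 [ 2.3085588  -0.18800503  0.05930063] [-0.58240353  0.17343739  1.19606799]
top 447.34023930426235 447.34023930426235 320.0533412765419 243.5169060700659 [ 2.16815864 -2.1180658   0.20013781] [-0.01905402  0.60941368  1.10837228]
wrist 431.7105324866254 431.7105324866254 316.2557555657788 238.65262808957974 [-2.33795872  1.73759226  0.24271105] [-0.54844418 -0.03566169  0.37765624]
```

View pics/a_scene.png

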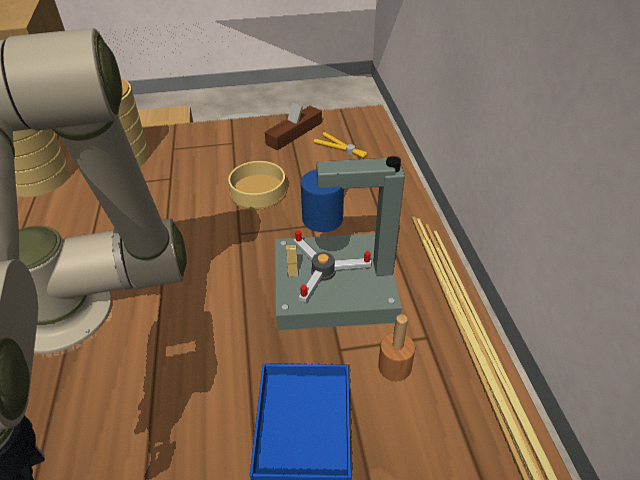

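View pics/a_top.png

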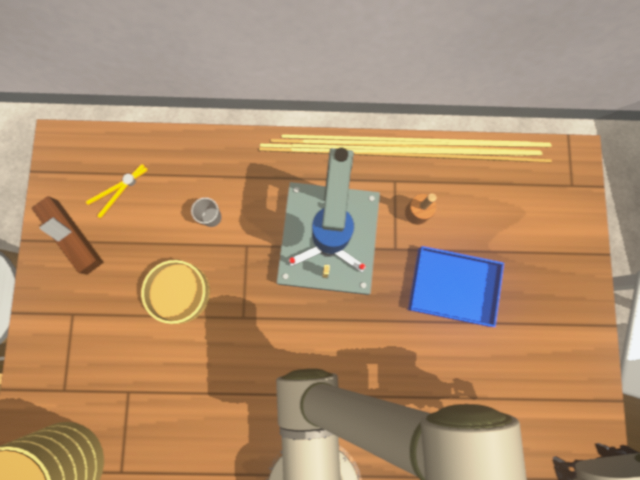

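View pics/a_wrist.png

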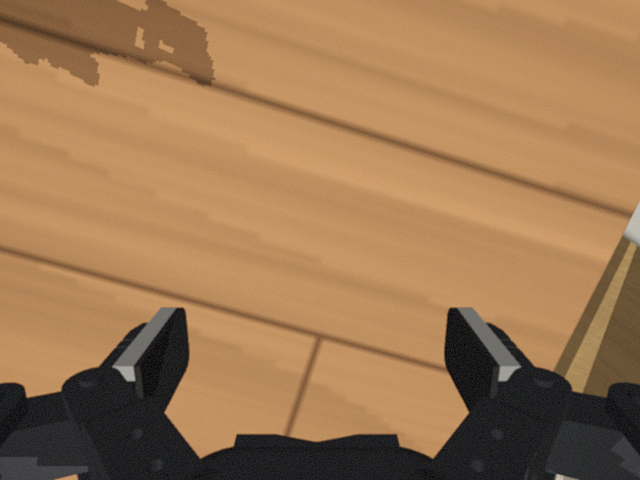

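The scene view shows the offcut at about (292,262), the hub at (323,260), and red pins at (298,236), (367,255) and (304,290). The top view shows the tray at about (457,287), the offcut top at (326,270), the front pins at (292,260) and (362,267), and the mallet and cup behind. I'll enlarge the views to measure.

```bash
python3 - <<'E'
import cv2,pickle
d=pickle.load(open("a.pkl","rb"))
t=d["top"]["img"][175:305,265:395][:,:,::-1]
cv2.imwrite("pics/b_top.png",cv2.resize(t,None,fx=4.6,fy=4.6,interpolation=cv2.INTER_CUBIC))
t=d["scene"]["img"][215:335,260:420][:,:,::-1]
cv2.imwrite("pics/b_scene.png",cv2.resize(t,None,fx=5,fy=5,interpolation=cv2.INTER_CUBIC))
t=d["top"]["img"][235:335,400:510][:,:,::-1]
cv2.imwrite("pics/b_tray.png",cv2.resize(t,None,fx=5,fy=5,interpolation=cv2.INTER_CUBIC))
E
```

```text
(no output)
```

View pics/b_top.png

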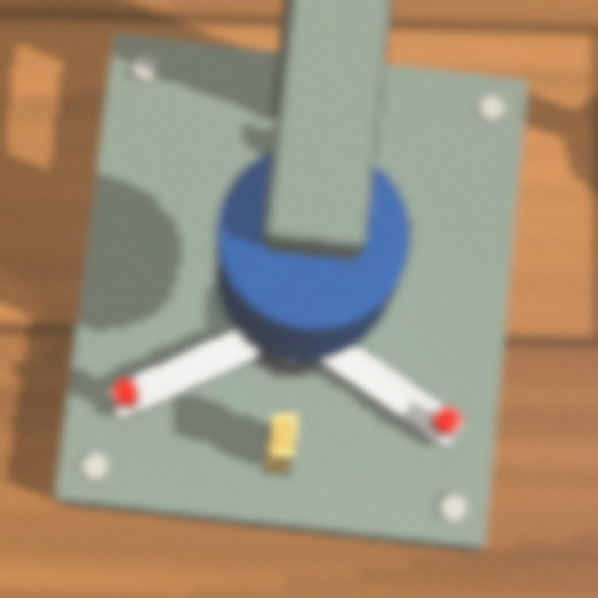

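View pics/b_scene.png

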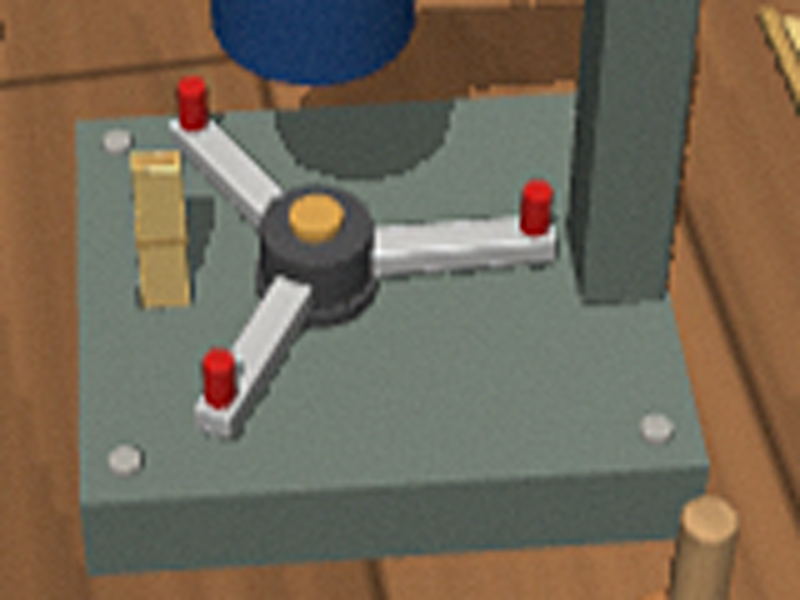

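View pics/b_tray.png

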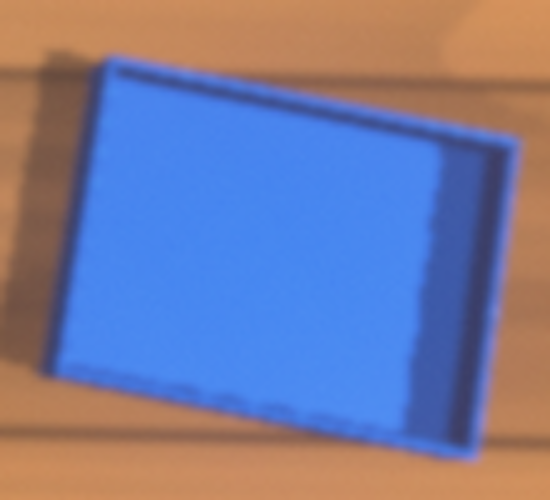

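```bash
cat > h.py <<'E'
import numpy as np,cv2
from scipy.optimize import least_squares
def proj(g,P):
    p,_=cv2.projectPoints(np.array(P,float).reshape(-1,1,3),np.array(g["rvec"],float),np.array(g["tvec"],float),np.array([[g["fx"],0,g["cx"]],[0,g["fy"],g["cy"]],[0,0,1.]]),None)
    return p.reshape(-1,2)
def back(g,uv,z):
    R,_=cv2.Rodrigues(np.array(g["rvec"],float));t=np.array(g["tvec"],float).ravel()
    d=R.T@np.array([(uv[0]-g["cx"])/g["fx"],(uv[1]-g["cy"])/g["fy"],1]);c=-R.T@t
    return c+d*(z-c[2])/d[2]
def m2w(p,P):
    x,y,a=p;P=np.atleast_2d(P);c,s=np.cos(a),np.sin(a)
    return np.c_[x+c*P[:,0]-s*P[:,1],y+s*P[:,0]+c*P[:,1],P[:,2]]
E
python3 - <<'E'
from h import *
import pickle
d=pickle.load(open("a.pkl","rb"))
def pins(r):
    b=[np.pi+np.pi/3+r,r,np.pi-np.pi/3+r]
    return [[.1*np.cos(a),.1*np.sin(a),.101] for a in b]
T=lambda L:(np.array(L,float)+.5)/4.6-.5+[265,175]
S=lambda L:(np.array(L,float)+.5)/5-.5+[260,215]
topuv=T([(112,35),(527,82),(484,548),(57,500),(448,418),(125,390),(284,434)])
sceuv=S([(78,122),(85,500),(707,467),(218,352),(537,186),(192,82),(317,217),(156,158)])
def pts(q):
    P=pins(q[3]);o=[-.07+q[4],q[5],.135]
    A=[[.16,.12,.05],[.16,-.12,.05],[-.11,-.12,.05],[-.11,.12,.05],P[0],P[2],o]
    B=[[-.11,.12,.05],[-.11,-.12,.05],[.16,-.12,.05],P[0],P[1],P[2],[0,0,.09],o]
    return m2w(q[:3],A),m2w(q[:3],B)
def f(q):
    A,B=pts(q);return np.r_[(proj(d["top"],A)-topuv).ravel(),(proj(d["scene"],B)-sceuv).ravel()]
r=least_squares(f,[.5,0,0,0,0,0],x_scale=.1)
print(r.x,np.degrees(r.x[2:4]));print(r.fun.reshape(-1,2).round(1))
q=r.x;np.save("m.npy",q)
print("pins",m2w(q[:3],pins(q[3])).round(4),"off",m2w(q[:3],[-.07+q[4],q[5],.135]),"slot",m2w(q[:3],[-.07,0,.05]))
# tray
C=lambda L:(np.array(L,float)+.5)/5-.5+[400,235]
for uv in C([(105,60),(518,137),(475,460),(45,377)]): print(back(d["top"],uv,.04).round(4))
for n,uv,z in [("mallet",(431,199),.16),("cup",(206,205),.08),("steamer",(174,291),.05)]: print(n,back(d["top"],uv,z).round(3))
for n,uv,z in [("mallet",(401,318),.16),("tray c",(301,420),.04),("steamer",(257,178),.055)]: print(n,back(d["scene"],uv,z).round(3))
E
```

```text
[ 6.02894158e-01 -2.34854022e-02 -9.01657201e-02  2.71453804e-02
  4.21260411e-04 -1.08258281e-03] [-5.16611522  1.55531573]
[[-0.2 -0.2]
 [-0.5 -0.1]
 [-0.6  0.2]
 [-1.2 -0. ]
 [-0.7  0.6]
 [-0.6  0.6]
 [-0.6  0.4]
 [-0.1 -0.3]
 [-0.7  0.9]
 [ 1.  -0.3]
 [ 0.5  1.4]
 [ 0.5  0.5]
 [ 0.2  0.5]
 [ 0.2  1.2]
 [ 0.5  0.7]]
pins [[ 0.5475 -0.1068  0.101 ]
 [ 0.7027 -0.0298  0.101 ]
 [ 0.5584  0.0661  0.101 ]] off [[ 0.53350058 -0.01829847  0.135     ]] slot [[ 0.53317851 -0.01718235  0.05      ]]
[ 0.61   -0.2693  0.04  ]
[ 0.5745 -0.4862  0.04  ]
[ 0.4073 -0.4562  0.04  ]
[ 0.4445 -0.2357  0.04  ]
mallet [ 0.706 -0.267  0.16 ]
cup [0.697 0.289 0.08 ]
steamer [0.479 0.362 0.05 ]
mallet [ 0.708 -0.267  0.16 ]
tray c [ 0.504 -0.372  0.04 ]
steamer [0.478 0.358 0.055]
```

```bash
cat >> h.py <<'E'
from scipy.spatial.transform import Rotation as Ro
def toolR(yaw,lean,sgn):
    # lean: approach tips from down towards direction yaw (deg); jaw axis horizontal
    y,l=np.radians(yaw),np.radians(lean)
    a=np.array([np.sin(l)*np.cos(y),np.sin(l)*np.sin(y),-np.cos(l)])
    z=sgn*np.array([-np.sin(y),np.cos(y),0]);return np.c_[np.cross(a,z),a,z]
def rel(env,P,R):
    s=env.observe()
    d=(np.array(P)-s["position"])*1000
    rv=Ro.from_matrix(R@np.array(s["tool_rot"]).T).as_rotvec(degrees=True)
    print("t",s["time_s"],"pos",s["position"].round(4),"q",np.round(s["q"],1),"w",s["grip_width"],"F",np.round(s["ft_force"],1))
    print("shift",d.round(1),"rot",rv.round(2),"|rot|",np.linalg.norm(rv).round(1))
E
python3 - <<'E'
from h import *
from rig import env
R=toolR(-5.17,35,-1);a=R[:,1]
G=np.array([.5333,-.0178,.118]);P=G-.003*a
print(P)
rel(env,P-.09*a,R)
E
```

```text
[ 0.53158627 -0.01764494  0.12045746]
t 0.15 pos [ 0.1582 -0.5266  0.2528] q [-85.6  21.8  74.4  -0.   83.9 -12.3] w 0.08506757393554265 F [ 0.5 -0.6 -0.6]
shift [322.  513.6 -58.7] rot [  3.48 -35.02 -21.22] |rot| 41.1
```

>>> carry_out(
  targets=[
    [[0,322,513.6,0,3.5,-35,-21.2],[0,322,513.6,0,3.5,-35,-21.2],[0,322,513.6,0,3.5,-35,-21.2],[0,322,513.6,0,3.5,-35,-21.2],[0,322,513.6,0,3.5,-35,-21.2],[0,322,513.6,0,3.5,-35,-21.2],[0,322,513.6,0,3.5,-35,-21.2],[0,322,513.6,0,3.5,-35,-21.2],[0,322,513.6,0,3.5,-35,-21.2],[0,322,513.6,0,3.5,-35,-21.2],[0,322,513.6,0,3.5,-35,-21.2],[0,322,513.6,0,3.5,-35,-21.2],[0,322,513.6,0,3.5,-35,-21.2],[0,322,513.6,0,3.5,-35,-21.2],[0,322,513.6,0,3.5,-35,-21.2],[0,322,513.6,-30,3.5,-35,-21.2],[0,322,513.6,-58.7,3.5,-35,-21.2],[0,322,513.6,-58.7,3.5,-35,-21.2],[0,322,513.6,-58.7,3.5,-35,-21.2]],
  ],
  squeeze=40,
)

```text
time_s: 1.73
position: [0.4799, -0.013, 0.1941]
tool_rot: [[-0.818, 0.568, -0.09], [0.074, -0.051, -0.996], [-0.571, -0.821, -0.0]]
ft_force: [0.0, 0.1, 1.1]
grip_width: 0.0853
```

```bash
python3 - <<'E'
from h import *
from rig import env,get_image
import pickle
R=toolR(-5.17,35,-1);a=R[:,1]
G=np.array([.5333,-.0178,.118]);P=G-.003*a
rel(env,P-.09*a,R)
g=get_image("wrist");pickle.dump(g,open("c.pkl","wb"))
im=g["img"][:,:,::-1].copy()
q=np.load("m.npy")
for p in proj(g,m2w(q[:3],[[-.07+x,y,.135] for x in(-.011,.011) for y in (-.006,.006)]+[[-.11,.12,.05],[-.11,-.12,.05]])): cv2.circle(im,tuple(int(v) for v in p.round()),2,(0,0,255),-1)
cv2.imwrite("pics/c_wrist.png",im)
E
```

```text
t 1.7333 pos [ 0.4799 -0.013   0.1941] q [-20.    8.9 113.2  19.9  25.4  59.6] w 0.08534742588731568 F [0.  0.1 1.1]
shift [0.2 0.  0.1] rot [-0.03 -0.19  0.01] |rot| 0.2
```

View pics/c_wrist.png

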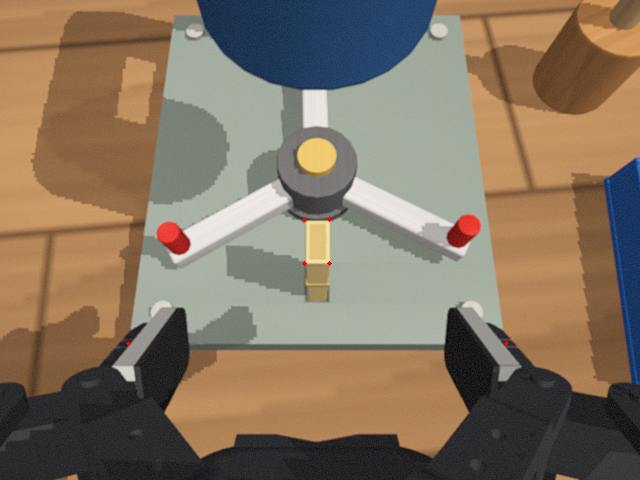

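The wrist picture shows the predicted corners on the offcut's top face (305–330, 218–263), centred between the jaws. I'll go in and grip.

>>> carry_out(
  targets=[
    [[0,13,-1.2,-18.5,0,0,0],[0,26,-2.4,-37,0,0,0],[0,38,-3.5,-55,0,0,0],[0,46,-4.2,-66,0,0,0],[0,51.6,-4.7,-73.7,0,-0.2,0],[0,51.6,-4.7,-73.7,0,-0.2,0],[0.5,51.6,-4.7,-73.7,0,-0.2,0],[1,51.6,-4.7,-73.7,0,-0.2,0],[1,51.6,-4.7,-73.7,0,-0.2,0],[1,51.6,-4.7,-73.7,0,-0.2,0],[1,51.6,-4.7,-73.7,0,-0.2,0],[1,51.6,-4.7,-73.7,0,-0.2,0],[1,51.6,-4.7,-73.7,0,-0.2,0],[1,51.6,-4.7,-73.7,0,-0.2,0],[1,51.6,-4.7,-73.7,0,-0.2,0]],
  ],
  squeeze=40,
)

```text
time_s: 3.03
position: [0.532, -0.0179, 0.1213]
tool_rot: [[-0.814, 0.574, -0.09], [0.073, -0.053, -0.996], [-0.577, -0.817, 0.001]]
ft_force: [-2.0, 0.3, 5.4]
grip_width: 0.0112
```

```bash
python3 - <<'E'
from h import *
from rig import env,get_image
R=toolR(-5.17,35,-1);a=R[:,1]
G=np.array([.5333,-.0178,.118]);P=G-.003*a
rel(env,P,R)
cv2.imwrite("pics/d.png",np.hstack([cv2.resize(get_image(n)["img"][:,:,::-1],(400,300)) if n=="wrist" else cv2.resize(get_image(n)["img"][190:340,240:440,::-1],(400,300)) for n in ("wrist","scene")]))
E
```

```text
t 3.0333 pos [ 0.532  -0.0179  0.1213] q [-18.   21.4 112.2  32.1  13.9  48.1] w 0.011168586763957955 F [-2.   0.3  5.4]
shift [-0.5  0.3 -0.9] rot [0.06 0.22 0.01] |rot| 0.2
```

View pics/d.png

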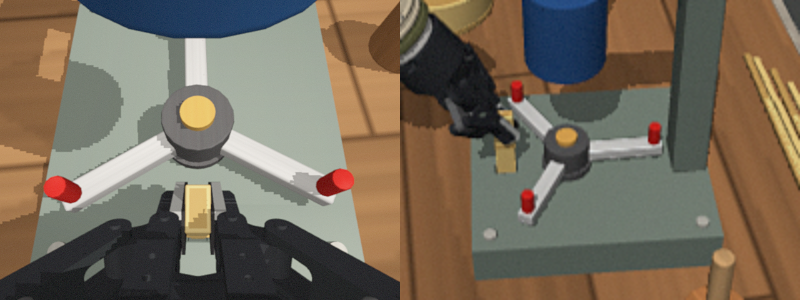

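The jaws hold the offcut (opening 11.2 mm), with the offcut centred between the pads. I'll lift it straight up, then draw it back.

>>> carry_out(
  targets=[
    [[1,0,0,4,0,0,0],[1,0,0,10,0,0,0],[1,0,0,18,0,0,0],[1,0,0,27,0,0,0],[1,0,0,36,0,0,0],[1,0,0,44,0,0,0],[1,-15,1,52,0,0,0],[1,-40,3,65,0,0,0],[1,-70,6,85,0,0,0],[1,-100,9,110,0,0,0],[1,-130,9,120,0,0,0],[1,-130,9,120,0,0,0],[1,-130,9,120,0,0,0]],
  ],
)

```text
time_s: 4.22
position: [0.4011, -0.0088, 0.2415]
tool_rot: [[-0.813, 0.575, -0.091], [0.074, -0.054, -0.996], [-0.577, -0.816, 0.001]]
ft_force: [-0.6, -0.1, -0.6]
grip_width: 0.0115
```

```bash
python3 - <<'E'
from h import *
from rig import env,get_image
# tray target: vertical-ish tool, jaw axis along -ym yaw
for yaw,l in ((-5.17,0),(-9.4,-15)):
    R=toolR(yaw,l,-1); rel(env,[.509,-.362,.2],R)
cv2.imwrite("pics/e.png",np.hstack([cv2.resize(get_image(n)["img"][:,:,::-1],(400,300)) if n=="wrist" else cv2.resize(get_image(n)["img"][150:330,180:420,::-1],(400,300)) for n in ("wrist","scene")]))
E
```

```text
t 4.2167 pos [ 0.4011 -0.0088  0.2415] q [-25.4  -4.8 117.7  20.2  35.2  56.5] w 0.011487827825663351 F [-0.6 -0.1 -0.6]
shift [ 107.9 -353.2  -41.5] rot [ 3.25 35.12  0.05] |rot| 35.3
t 4.2167 pos [ 0.4011 -0.0088  0.2415] q [-25.4  -4.8 117.7  20.2  35.2  56.5] w 0.011487827825663351 F [-0.6 -0.1 -0.6]
shift [ 107.9 -353.2  -41.5] rot [ 6.46 49.86 -3.92] |rot| 50.4
```

View pics/e.png

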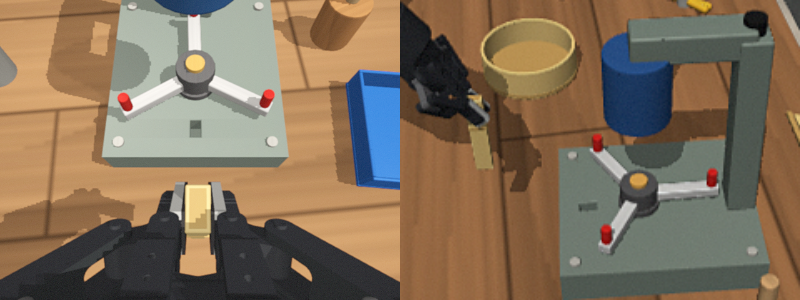

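The offcut is out of the slot and hangs upright in the grip at about (480,145) in the right panel. Next I'll carry it to the tray and tilt it.

>>> carry_out(
  targets=[
    [[1,124,-356,0,6.5,49.9,-3.9],[1,124,-356,0,6.5,49.9,-3.9],[1,124,-356,0,6.5,49.9,-3.9],[1,124,-356,0,6.5,49.9,-3.9],[1,124,-356,0,6.5,49.9,-3.9],[1,124,-356,0,6.5,49.9,-3.9],[1,124,-356,0,6.5,49.9,-3.9],[1,124,-356,0,6.5,49.9,-3.9],[1,124,-356,0,6.5,49.9,-3.9],[1,124,-356,0,6.5,49.9,-3.9],[1,124,-356,0,6.5,49.9,-3.9],[1,124,-356,-30,6.5,49.9,-3.9],[1,124,-356,-60,6.5,49.9,-3.9],[1,124,-356,-90,6.5,49.9,-3.9],[1,124,-356,-110,6.5,49.9,-3.9],[1,124,-356,-120,6.5,49.9,-3.9],[1,124,-356,-120,6.5,49.9,-3.9],[1,124,-356,-120,6.5,49.9,-3.9]],
  ],
)

```text
time_s: 5.82
position: [0.5263, -0.3644, 0.1214]
tool_rot: [[-0.953, -0.257, -0.162], [0.156, 0.044, -0.987], [0.261, -0.965, -0.002]]
ft_force: [-0.4, -0.0, 0.4]
grip_width: 0.0113
```

```bash
python3 - <<'E'
from h import *
from rig import env,get_image
R=toolR(-9.4,-15,-1); rel(env,[.525,-.3647,.083],R)
cv2.imwrite("pics/f.png",np.hstack([cv2.resize(get_image(n)["img"][:,:,::-1],(400,300)) if n=="wrist" else cv2.resize(get_image(n)["img"][300:480,180:420,::-1],(400,300)) for n in ("wrist","scene")]))
E
```

```text
t 5.8167 pos [ 0.5263 -0.3644  0.1214] q [-42.3  42.9  59.4  -8.1  90.6  57.9] w 0.011340343238150665 F [-0.4 -0.   0.4]
shift [ -1.3  -0.3 -38.4] rot [-0.12 -0.11 -0.05] |rot| 0.2
```

View pics/f.png

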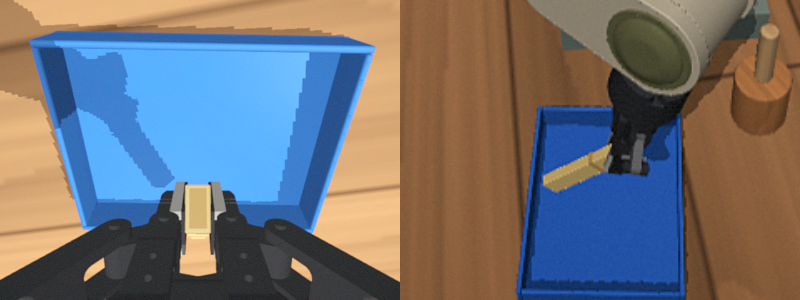

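The offcut hangs tilted inside the tray outline, from about (550,180) to (605,155) in the right panel. I'll lower it and release.

>>> carry_out(
  targets=[
    [[1,0,0,-15,0,0,0],[1,0,0,-26,0,0,0],[1,0,0,-34,0,0,0],[1,0,0,-37,0,0,0],[1,0,0,-37,0,0,0],[0,0,0,-37,0,0,0],[0,0,0,-37,0,0,0],[0,0,0,-37,0,0,0],[0,0,0,-37,0,0,0],[0,0,0,-37,0,0,0],[0,0,0,-37,0,0,0],[0,0,0,-37,0,0,0],[0,0,0,-20,0,0,0],[0,0,0,10,0,0,0],[0,0,0,40,0,0,0],[0,0,0,70,0,0,0],[0,0,0,100,0,0,0],[0,0,0,120,0,0,0],[0,0,0,120,0,0,0]],
  ],
)

```text
time_s: 7.5
position: [0.5265, -0.3655, 0.246]
tool_rot: [[-0.954, -0.251, -0.163], [0.159, 0.039, -0.987], [0.254, -0.967, 0.003]]
ft_force: [0.0, -0.3, 0.7]
grip_width: 0.0857
```

```bash
python3 - <<'E'
from h import *
from rig import env,get_image
q=np.load("m.npy");print(q)
s=env.observe();print(s["position"],s["q"].round(1),s["grip_width"])
cv2.imwrite("pics/g.png",np.hstack([cv2.resize(get_image(n)["img"][:,:,::-1],(400,300)) if n=="wrist" else cv2.resize(get_image(n)["img"][210:450,230:550,::-1],(400,300)) for n in ("wrist","scene")]))
E
```

```text
[ 6.02894158e-01 -2.34854022e-02 -9.01657201e-02  2.71453804e-02
  4.21260411e-04 -1.08258281e-03]
[ 0.52654052 -0.36545712  0.24597422] [-42.3  37.7  48.7  -8.4 105.7  55.7] 0.08572301957101917
```

View pics/g.png

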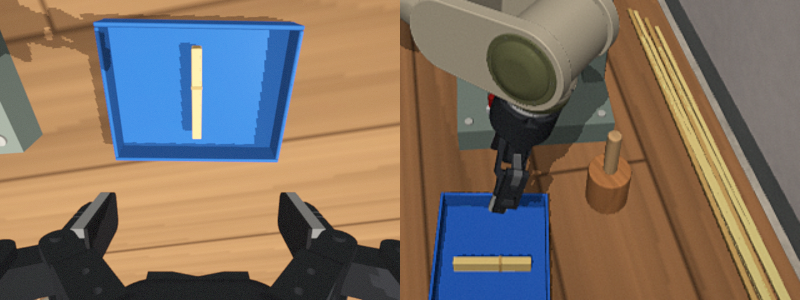

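The offcut lies flat in the tray, at (197,90) in the left panel and (490,264) in the right. Next I'll work out the push on pin0.

```bash
cat > push.py <<'E'
from h import *
from rig import env,get_image
q=np.load("m.npy")
phi=60;R=toolR(phi+np.degrees(q[2]),20,-1);a=R[:,1]
def tcp(ang,r=.097,z=.085):
    t=np.radians(ang);return m2w(q[:3],[r*np.cos(t),r*np.sin(t),z])[0]-.022*a
E
python3 - <<'E'
from push import *
P=tcp(215);print(P)
rel(env,P+[0,0,.11],R)
for b in (218,224,234,247,261,275,(282,.117,.115),(282,.137,.155),(275,.16,.215)):
    p=tcp(b) if np.isscalar(b) else tcp(*b); print(b,((p-P)*1000).round(1))
E
```

```text
[ 0.51441574 -0.07789277  0.10567324]
t 7.6 pos [ 0.5258 -0.3648  0.2412] q [-42.3  38.   49.1  -8.4 105.6  55.7] w 0.08574723245760416 F [-0.6 -0.3 -0.4]
shift [-11.4 286.9 -25.5] rot [ 14.2  -34.11  62.09] |rot| 72.3
218 [ 2.6 -4.3  0. ]
224 [  8.6 -12.6   0. ]
234 [ 20.3 -24.8   0. ]
247 [ 38.4 -37.3   0. ]
261 [ 60.4 -45.8   0. ]
275 [ 83.9 -48.7   0. ]
(282, 0.117, 0.115) [ 98.1 -67.9  30. ]
(282, 0.137, 0.155) [100.4 -87.8  70. ]
(275, 0.16, 0.215) [  83.7 -111.7  130. ]
```

>>> carry_out(
  targets=[
    [[1,-11.4,286.9,0,14.2,-34.1,62.1],[1,-11.4,286.9,0,14.2,-34.1,62.1],[1,-11.4,286.9,0,14.2,-34.1,62.1],[1,-11.4,286.9,0,14.2,-34.1,62.1],[1,-11.4,286.9,0,14.2,-34.1,62.1],[1,-11.4,286.9,0,14.2,-34.1,62.1],[1,-11.4,286.9,0,14.2,-34.1,62.1],[1,-11.4,286.9,0,14.2,-34.1,62.1],[1,-11.4,286.9,0,14.2,-34.1,62.1],[1,-11.4,286.9,0,14.2,-34.1,62.1],[1,-11.4,286.9,0,14.2,-34.1,62.1],[1,-11.4,286.9,0,14.2,-34.1,62.1],[1,-11.4,286.9,-25.5,14.2,-34.1,62.1],[1,-11.4,286.9,-25.5,14.2,-34.1,62.1],[1,-11.4,286.9,-25.5,14.2,-34.1,62.1]],
  ],
)

```text
time_s: 8.85
position: [0.5141, -0.0776, 0.2146]
tool_rot: [[-0.544, 0.193, 0.817], [-0.767, 0.28, -0.577], [-0.34, -0.94, -0.005]]
ft_force: [0.6, -0.6, 0.2]
grip_width: -0.0003
```

```bash
python3 - <<'E'
from push import *
rel(env,tcp(215),R)
L=[]
s=env.observe();tip=s["position"]+.022*s["tool_rot"][:,1]
for n,c in (("wrist",(0,480,0,640)),("scene",(170,335,200,420))):
    g=get_image(n);im=g["img"][:,:,::-1].copy()
    p=proj(g,[tip,tcp(215)+.022*a])
    for k,v in enumerate(p): cv2.circle(im,tuple(int(x) for x in v.round()),2 if n=="wrist" else 1,[(0,0,255),(255,0,255)][k],-1)
    L.append(cv2.resize(im[c[0]:c[1],c[2]:c[3]],(400,300),interpolation=cv2.INTER_CUBIC))
cv2.imwrite("pics/i.png",np.hstack(L))
E
```

```text
t 8.85 pos [ 0.5141 -0.0776  0.2146] q [-30.9  18.6  88.7  20.8  72.5  -1.9] w -0.0003234413221128286 F [ 0.6 -0.6  0.2]
shift [   0.3   -0.3 -109. ] rot [-0.05 -0.29  0.09] |rot| 0.3
```

View pics/i.png

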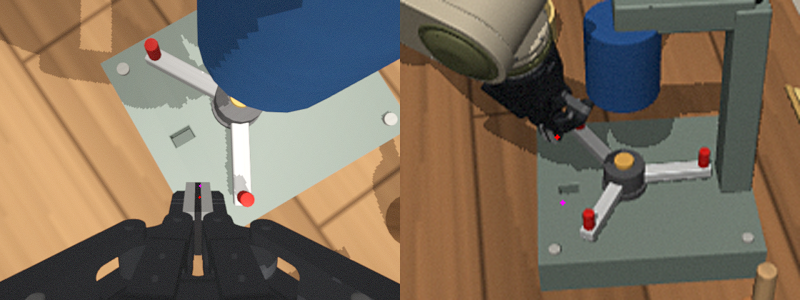

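The fingertips match the predicted point, at (557,137) in the right panel. The lowering spot (562,202) is clear of the arm and pin0 (589,215). I'll go down now.

>>> carry_out(
  targets=[
    [[1,0,0,-30,0,0,0],[1,0,0,-60,0,0,0],[1,0,0,-90,0,0,0],[1,0,0,-104,0,0,0],[1,0.3,-0.3,-109,0,-0.3,0],[1,0.3,-0.3,-109,0,-0.3,0],[1,0.3,-0.3,-109,0,-0.3,0]],
  ],
)

```text
time_s: 9.53
position: [0.5154, -0.0785, 0.1076]
tool_rot: [[-0.539, 0.202, 0.817], [-0.769, 0.278, -0.576], [-0.344, -0.939, 0.006]]
ft_force: [0.2, -0.2, 0.1]
grip_width: 0.0003
```

```bash
python3 - <<'E'
from push import *
rel(env,tcp(215),R)
L=[]
for n,c in (("wrist",(0,480,0,640)),("scene",(170,335,200,420))):
    g=get_image(n);im=g["img"][:,:,::-1].copy()
    L.append(cv2.resize(im[c[0]:c[1],c[2]:c[3]],(400,300),interpolation=cv2.INTER_CUBIC))
cv2.imwrite("pics/j.png",np.hstack(L))
E
```

```text
t 9.5333 pos [ 0.5154 -0.0785  0.1076] q [-31.   26.7  97.2  24.2  56.7  -9.4] w 0.0002722006243119143 F [ 0.2 -0.2  0.1]
shift [-1.   0.6 -1.9] rot [ 0.08  0.33 -0.  ] |rot| 0.3
```

View pics/j.png

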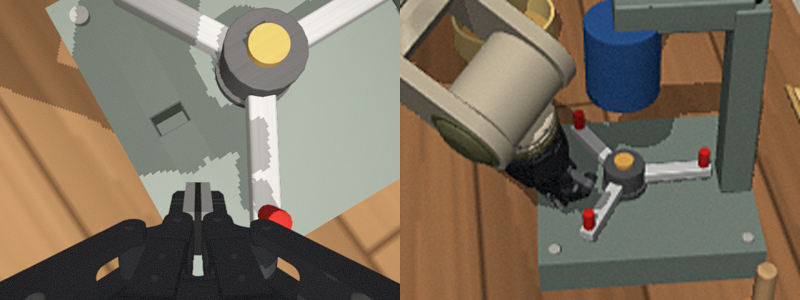

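>>> carry_out(
  targets=[
    [[1,2.6,-4.3,0,0,0,0],[1,8.6,-12.6,0,0,0,0],[1,20.3,-24.8,0,0,0,0],[1,38.4,-37.3,0,0,0,0],[1,60.4,-45.8,0,0,0,0],[1,83.9,-48.7,0,0,0,0],[1,93,-66,30,0,0,0],[1,92,-86,65,0,0,0],[1,84,-112,95,0,0,0],[1,75,-130,130,0,0,0],[1,65,-150,150,0,0,0],[1,65,-150,150,0,0,0]],
  ],
)

```text
time_s: 10.63
position: [0.5797, -0.233, 0.2617]
tool_rot: [[-0.54, 0.209, 0.815], [-0.769, 0.272, -0.579], [-0.342, -0.94, 0.014]]
ft_force: [-1.1, 0.1, -0.1]
grip_width: -0.0001
```

```bash
cat > look.py <<'E'
from push import *
import sys
def rot(n=2,tag="k"):
    out=[];L=[]
    for i in range(n):
        t=env.observe()["time_s"];g=get_image("scene");im=g["img"]
        L.append(cv2.resize(im[170:335,200:420,::-1],(400,300),interpolation=cv2.INTER_CUBIC))
        hsv=cv2.cvtColor(im,cv2.COLOR_RGB2HSV)
        m=(((hsv[:,:,0]<6)|(hsv[:,:,0]>174))&(hsv[:,:,1]>180)&(hsv[:,:,2]>90)).astype(np.uint8)
        nn,_,st,ce=cv2.connectedComponentsWithStats(m)
        A=[]
        for k in range(1,nn):
            if st[k,4]>15 and 200<ce[k,0]<420 and 170<ce[k,1]<335:
                w=back(g,ce[k],.088)[:2]-q[:2];A.append((np.degrees(np.arctan2(w[1],w[0])-q[2])%360).round(1));A.append((np.hypot(*w)*1000).round(0))
        out.append((round(t,3),A))
    cv2.imwrite(f"pics/{tag}.png",np.hstack([L[0],L[-1]]))
    for o in out: print(o)
E
python3 -c "
from look import *
s=env.observe();print(s['time_s'],s['position'],s['ft_force'])
rot(3,'k')"
```

```text
10.6333 [ 0.57973256 -0.23301189  0.26174563] [-1.07667242  0.10266449 -0.14981468]
(10.633, [np.float64(357.8), np.float64(99.0), np.float64(236.1), np.float64(100.0)])
(10.683, [np.float64(3.8), np.float64(99.0), np.float64(242.9), np.float64(100.0)])
(10.733, [np.float64(11.7), np.float64(101.0), np.float64(249.3), np.float64(99.0)])
```

View pics/k.png

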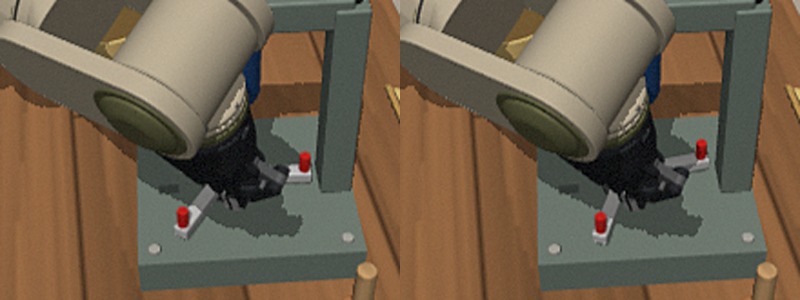

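The turntable is spinning freely at about 130°/s (2.3 rad/s) and the hand is clear. I'll back off and wait.

>>> carry_out(
  targets=[
    [[1,-30,-20,10,0,0,0],[1,-60,-40,20,0,0,0],[1,-90,-60,20,0,0,0],[1,-120,-80,20,0,0,0],[1,-120,-80,20,0,0,0],[1,-120,-80,20,0,0,0],[1,-120,-80,20,0,0,0],[1,-120,-80,20,0,0,0],[1,-120,-80,20,0,0,0],[1,-120,-80,20,0,0,0],[1,-120,-80,20,0,0,0],[1,-120,-80,20,0,0,0],[1,-120,-80,20,0,0,0],[1,-120,-80,20,0,0,0],[1,-120,-80,20,0,0,0],[1,-120,-80,20,0,0,0],[1,-120,-80,20,0,0,0],[1,-120,-80,20,0,0,0],[1,-120,-80,20,0,0,0],[1,-120,-80,20,0,0,0]],
  ],
)

```text
time_s: 12.45
position: [0.4597, -0.3083, 0.2764]
tool_rot: [[-0.54, 0.201, 0.818], [-0.769, 0.279, -0.576], [-0.344, -0.939, 0.004]]
ft_force: [0.1, 0.7, 0.3]
grip_width: -0.0
```

```bash
python3 -c "
from look import *
rot(5,'l')"
```

```text
(12.45, [np.float64(57.6), np.float64(105.0), np.float64(171.9), np.float64(103.0), np.float64(295.1), np.float64(99.0)])
(12.5, [np.float64(61.2), np.float64(107.0), np.float64(173.5), np.float64(102.0), np.float64(298.7), np.float64(99.0)])
(12.55, [np.float64(64.5), np.float64(108.0), np.float64(181.6), np.float64(102.0), np.float64(302.0), np.float64(98.0)])
(12.6, [np.float64(185.1), np.float64(102.0), np.float64(305.2), np.float64(98.0)])
(12.65, [np.float64(187.9), np.float64(101.0), np.float64(308.6), np.float64(99.0)])
```

>>> carry_out(
  targets=[
    [[1,0,0,0,0,0,0],[1,0,0,0,0,0,0],[1,0,0,0,0,0,0],[1,0,0,0,0,0,0],[1,0,0,0,0,0,0],[1,0,0,0,0,0,0],[1,0,0,0,0,0,0],[1,0,0,0,0,0,0],[1,0,0,0,0,0,0],[1,0,0,0,0,0,0],[1,0,0,0,0,0,0],[1,0,0,0,0,0,0],[1,0,0,0,0,0,0],[1,0,0,0,0,0,0],[1,0,0,0,0,0,0],[1,0,0,0,0,0,0],[1,0,0,0,0,0,0],[1,0,0,0,0,0,0],[1,0,0,0,0,0,0],[1,0,0,0,0,0,0]],
  ],
)

```text
time_s: 14.37
position: [0.4597, -0.3082, 0.2764]
tool_rot: [[-0.539, 0.201, 0.818], [-0.769, 0.279, -0.576], [-0.344, -0.939, 0.004]]
ft_force: [-0.1, 0.2, 0.3]
grip_width: -0.0002
```

```bash
python3 -c "
from look import *
rot(5,'m')"
```

```text
(14.367, [np.float64(28.1), np.float64(99.0), np.float64(147.3), np.float64(102.0), np.float64(267.0), np.float64(100.0)])
(14.417, [np.float64(29.7), np.float64(99.0), np.float64(149.2), np.float64(102.0), np.float64(268.3), np.float64(100.0)])
(14.467, [np.float64(31.1), np.float64(99.0), np.float64(149.9), np.float64(102.0), np.float64(269.8), np.float64(100.0)])
(14.517, [np.float64(32.7), np.float64(99.0), np.float64(151.3), np.float64(102.0), np.float64(271.1), np.float64(100.0)])
(14.567, [np.float64(33.7), np.float64(99.0), np.float64(152.1), np.float64(102.0), np.float64(272.7), np.float64(99.0)])
```

View pics/m.png

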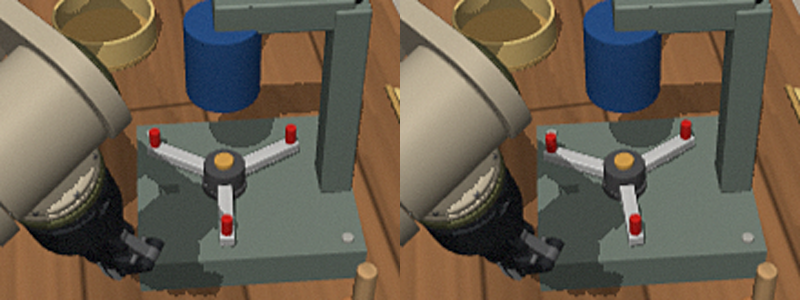

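It turned at 2.3 rad/s at 10.7 s, 1.15 at 12.5 s and 0.5 at 14.5 s, so it stayed above 0.9 rad/s untouched for about 2 s. I'll wait for it to stop.

>>> carry_out(
  targets=[
    [[1,0,0,0,0,0,0],[1,0,0,0,0,0,0],[1,0,0,0,0,0,0],[1,0,0,0,0,0,0],[1,0,0,0,0,0,0],[1,0,0,0,0,0,0],[1,0,0,0,0,0,0],[1,0,0,0,0,0,0],[1,0,0,0,0,0,0],[1,0,0,0,0,0,0],[1,0,0,0,0,0,0],[1,0,0,0,0,0,0],[1,0,0,0,0,0,0],[1,0,0,0,0,0,0],[1,0,0,0,0,0,0],[1,0,0,0,0,0,0],[1,0,0,0,0,0,0],[1,0,0,0,0,0,0],[1,0,0,0,0,0,0],[1,0,0,0,0,0,0]],
  ],
)

```text
time_s: 16.28
position: [0.4597, -0.3082, 0.2764]
tool_rot: [[-0.539, 0.201, 0.818], [-0.769, 0.279, -0.576], [-0.344, -0.939, 0.004]]
ft_force: [-0.9, -0.4, -0.3]
grip_width: 0.0001
```

>>> carry_out(
  targets=[
    [[1,0,0,0,0,0,0],[1,0,0,0,0,0,0],[1,0,0,0,0,0,0],[1,0,0,0,0,0,0],[1,0,0,0,0,0,0],[1,0,0,0,0,0,0],[1,0,0,0,0,0,0],[1,0,0,0,0,0,0],[1,0,0,0,0,0,0],[1,0,0,0,0,0,0],[1,0,0,0,0,0,0],[1,0,0,0,0,0,0],[1,0,0,0,0,0,0],[1,0,0,0,0,0,0],[1,0,0,0,0,0,0],[1,0,0,0,0,0,0],[1,0,0,0,0,0,0],[1,0,0,0,0,0,0],[1,0,0,0,0,0,0],[1,0,0,0,0,0,0]],
  ],
)

```text
time_s: 17.95
position: [0.4597, -0.3082, 0.2764]
tool_rot: [[-0.54, 0.201, 0.818], [-0.769, 0.279, -0.576], [-0.344, -0.939, 0.004]]
ft_force: [0.5, -0.4, -0.6]
grip_width: -0.0004
```

>>> carry_out(
  targets=[
    [[1,0,0,0,0,0,0],[1,0,0,0,0,0,0],[1,0,0,0,0,0,0],[1,0,0,0,0,0,0],[1,0,0,0,0,0,0],[1,0,0,0,0,0,0],[1,0,0,0,0,0,0],[1,0,0,0,0,0,0],[1,0,0,0,0,0,0],[1,0,0,0,0,0,0],[1,0,0,0,0,0,0],[1,0,0,0,0,0,0],[1,0,0,0,0,0,0],[1,0,0,0,0,0,0],[1,0,0,0,0,0,0],[1,0,0,0,0,0,0],[1,0,0,0,0,0,0],[1,0,0,0,0,0,0],[1,0,0,0,0,0,0],[1,0,0,0,0,0,0]],
  ],
)

```text
time_s: 19.62
position: [0.4597, -0.3082, 0.2764]
tool_rot: [[-0.54, 0.201, 0.818], [-0.769, 0.279, -0.576], [-0.344, -0.939, 0.004]]
ft_force: [0.4, -0.0, 0.1]
grip_width: -0.0
```

```bash
python3 -c "
from look import *
rot(8,'n')
cv2.imwrite('pics/n_top.png',get_image('top')['img'][:,:,::-1])
cv2.imwrite('pics/n_scene.png',get_image('scene')['img'][:,:,::-1])"
```

```text
(19.617, [np.float64(65.8), np.float64(108.0), np.float64(183.0), np.float64(102.0), np.float64(303.6), np.float64(99.0)])
(19.667, [np.float64(66.0), np.float64(111.0), np.float64(183.1), np.float64(102.0), np.float64(303.6), np.float64(99.0)])
(19.717, [np.float64(65.9), np.float64(109.0), np.float64(183.1), np.float64(102.0), np.float64(303.7), np.float64(99.0)])
(19.767, [np.float64(65.9), np.float64(109.0), np.float64(183.0), np.float64(102.0), np.float64(303.6), np.float64(99.0)])
(19.817, [np.float64(65.7), np.float64(106.0), np.float64(183.1), np.float64(102.0), np.float64(303.6), np.float64(99.0)])
(19.867, [np.float64(66.0), np.float64(111.0), np.float64(183.1), np.float64(102.0), np.float64(303.7), np.float64(99.0)])
(19.917, [np.float64(65.4), np.float64(106.0), np.float64(182.9), np.float64(102.0), np.float64(303.7), np.float64(99.0)])
(19.967, [np.float64(65.7), np.float64(107.0), np.float64(183.1), np.float64(102.0), np.float64(303.7), np.float64(99.0)])
```

View pics/n_top.png

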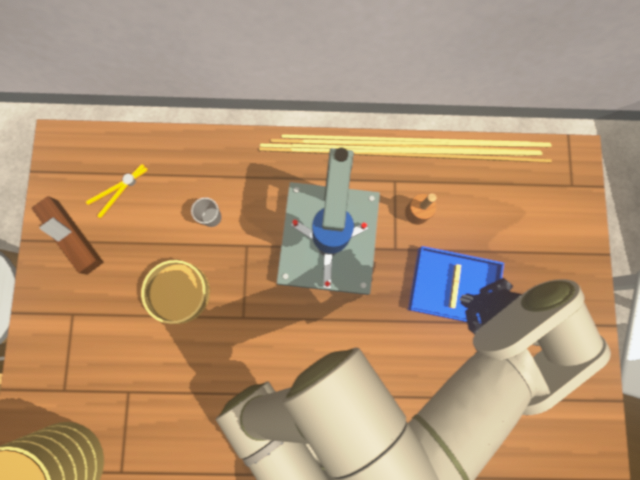

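View pics/n_scene.png

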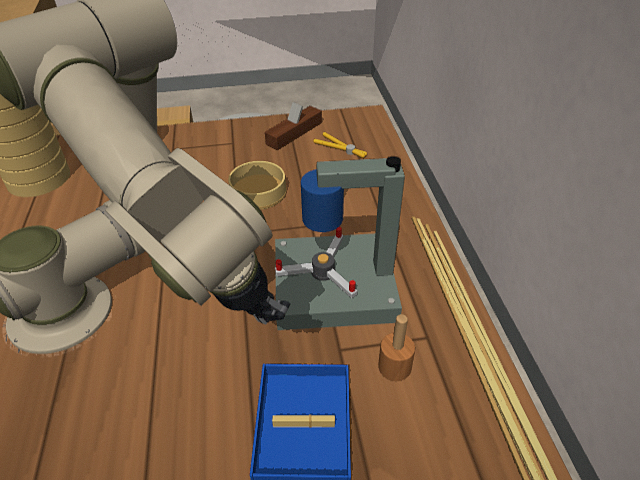

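The turntable has stopped: its pins read 183.1° and 303.6° and hold steady. The offcut lies in the tray, at (304,421) in the scene view and (455,286) in the top view. The mallet, cup and steamer sit at the same pixels as before, and the robot is clear, so I'll hand in.

```bash
python3 -c "
from rig import env
print(env.close_job())"
```

```text
the job is handed in; nothing more can be done
None
```

I drew the offcut out of the chip slot with the gripper leaned 35° and left it lying flat in the blue tray. I then pushed the turntable anticlockwise at one of its pins and took the hand away at once. The job was handed in at about 20 s of the 72 s allowed; no verdict was reported.

- **Free spin:** the images gave about 2.3 rad/s once the hand was clear, 1.15 rad/s at 12.5 s and 0.5 rad/s at 14.5 s. So it stayed above 0.9 rad/s untouched for roughly 2 s and coasted well over half a turn. These speeds come from pin positions in the pictures, as the rotor's speed could not be read directly.
- **At rest:** over the last 0.35 s before handing in, two of the three pins held steady to within 0.2°. The partly hidden third one scattered by about 0.6°. By then the turntable had stopped.
- **Everything else:** the offcut lies near the middle of the tray, and the steamer, mallet and cup appear unmoved in the pictures. I saw no sign of the trimming head being touched, and the gripper ended clear of everything. No check failed or disagreed.

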